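Scan an amplifier board in, then hold the magnifier in focus over its chip

ROBOT

A 6-joint arm with a two-finger parallel gripper is mounted at the origin on the work surface. World frame = base frame: x ahead of the robot, y to its left, z up, the work surface at z = 0. Lengths are in m, angles in rad, forces in N, time in s.
With the tool pointing down it reaches from about 0.35 to 0.775 m from the base axis. Payload 5.5 kg.
Tool frame: the origin (TCP) lies at the very end of the fingers, on their centre line; the grasp point (between the pads) lies 19 mm behind it; z points along the fingers, y is the direction in which the jaws open and shut (so a half turn about z gives the same grasp; the last joint's range is limited). The gripper opens to 85 mm and grips with 20 to 120 N. Pads are 22 mm wide; open, the fingers measure 114 mm over their backs; the gripper's body (76 mm by 85 mm) begins 54 mm behind the grasp point. The pads swing forward as they close: fully open they stand 13 mm farther back than shut.
Start: joints at [1.137, 0.313, 0.046, 1.304, 0, 1.431], TCP at [0.167, 0.55, 0.231] pointing down, gripper open.
Joint ranges: [-2.76, 2.76], [-0.86, 1.69], [-1.03, 1.26], [-2.2, 2.34], [-1.47, 1.5], [-3.14, 3.14]. Speed limits (rad/s): [2.57, 2.57, 3.14, 3.14, 3.14, 3.14].

INTERFACE

Orientations are given as a unit quaternion [w, x, y, z].
In Python, from workcell import env gives the robot as it stands. The module is installed in compiled form; this text tells all that it offers.
- The arm moves only by the shell command python3 -m pendant 'ROWS' [FORCE]. ROWS is JSON, a list of rows, each an object with "fingers": the finger opening in mm, from 0 to 85.4; "delta_pos": the shift along the tool's x, y, z in mm, a list of three; "angular": the turn, a rotation vector about the tool's x, y, z in rad, a list of three. In form: [{"fingers": fingers, "delta_pos": [x, y, z], "angular": [ax, ay, az]}, ...]. A call has 1 to 12 rows; each row shifts and turns the commanded pose from where the row before left it, along the tool's axes as they then stand; what a row does not reach is not made up. A row lasts 1/10 s, in which the tool goes at most 50 mm and 8.59 degrees, less where a joint would pass 70% of its speed; a pose out of reach is approached as far as the arm can. A call is refused whole if a number of a shift passes 50 or a number of a turn 0.15, either way. A call with a gripper value outside its range is refused whole. The fingers move at their own pace and stop on an object; FORCE is the grip in N (left out, the last holds). Time passes only in rows, so rows that do not move let the fingers close. It gives the time, the measured TCP pose, the force and the opening at its end, in the units of the state.
- env.get_state(): the state, without advancing time (a new reading comes with each control period).
- env.read_camera(name): name is "scene" or "side" or "wrist"; returns the picture (480x640x3 uint8, blue, green, red); there is no depth.
- env.camera_params(name): a dict with "fx", "fy", "cx", "cy" (pixels), "k1" (the pictures are not rectified: a ray, as slopes to the right and down, at radius r is drawn at 1 + k1 r^2 times it, then the intrinsics apply), "view" (4x4, takes a point from world to camera coordinates). Camera axes: x right, y up, looking along -z (the intrinsics and any distortion apply to the point x, -y, -z); pixel columns grow to the right and rows downward; lengths in m; the calibration is good to about 2 mm. A picture is of the moment at which its call begins: read the wrist's pose just before it. camera_params takes no time and is no camera call; for the wrist camera it gives the pose at the moment of the call.
- env.hand_in(): hands the job in, once; it reports no verdict.
The state is a dict: "clock": time; "joint_pos": joint angles; "qvel": joint speeds; "tau": joint torques, N m; "tcp_pos": TCP position; "orientation": TCP orientation; "wrist_force": force on the tool from outside, world axes, zero at the start; "ft_torque": the same for the moment, N m; "finger_gap": finger opening in m.
Only numpy, scipy, OpenCV 4.12 (cv2) and the standard library are available. Lean on these libraries where they do the work, as an engineer would, in place of code of your own. Each camera call takes 0.05 s, during which the arm holds its last target. There are 200 camera calls.

TASK

Book the amplifier board in: pick up the hand scanner from its rubber mat, hold it still for a second with its window aimed at the middle of the barcode label on the board from about 100 mm away, and lay it back upright on its mat. Then take the hand magnifier by its handle and hold its lens level and centred over the flat square chip, at the focal distance of 80 mm above the chip's top, and finish while still holding it there, steady and carried by the gripper alone. Do not touch the board or its holder, and leave the other things on the bench where they are.

Things in the scene. Friction and masses are not known exactly. Their poses are not given: they have to be found in the camera images.
- board: Green circuit board, 120 (x) x 190 (y) x 2 mm, clamped level in a fixed holder on the bench (270 mm along y, foot bars 120 mm along x). Origin: on the bench below the board's centre; the board's top face is 36 mm above it. Along the +x edge stand four capacitors and a finned heat sink, up to 79 mm above the bench; nothing else on it is higher than 53 mm.
- label (a point): White barcode label, 20 (x) x 46 (y) mm, lying flat on top of the board near its -x edge: this point is the label's centre, at x -44, y +45 mm, z 37 mm in the board's frame; its z axis is up, square to the label.
- chip: Flat black square chip, 22 x 22 x 3 mm, with fine metal legs on all four sides (27 mm over legs), fixed on the board; the only flat square part. It sits in one of three places in a row (x +2; y -58, 0 or +58 mm in the board's frame); relay and choke take the other two. Origin: centre of its underside, on the board's top; z up.
- chip_top (a point): Centre of the chip's top face, 3.6 mm above the board.
- relay: Black box-shaped relay, 13 x 29 x 16 mm high, fixed on the board. Origin: centre of its underside. Not the part to look at.
- choke: Round copper ring coil, 25 mm across and 10 mm high, fixed on the board. Origin: centre of its underside. Not the part to look at.
- scanner_mat: Black rubber mat, 260 (x) x 140 (y) x 4 mm, fixed flat on the bench, on which the scanner lies. Origin: centre of its underside.
- scanner: Grey hand scanner, about 0.17 kg, shaped like a shower head: level handle 34 mm wide (y), 28 mm high, about 100 mm long (x), a drooping 72 mm wide head at +x, a sloping butt at -x. Lies upright on the mat on a foot under the head and one under the butt. Reads by itself, no trigger. Origin: on its rest plane below the handle; x to the head, z up. Extent x -110 to +105 mm, 53 mm high.
- scanner_grip (a point): Where to grip the scanner: middle of the handle's section at x +5, y 0, z +37 mm of its frame, close to the centre of mass; fingers on its two sides (along y). The straight sides reach from 35 mm behind this point to 20 mm ahead of it, and 14 mm above and below it.
- scanner_window (a point): Centre of the glass window in the scanner's head, at x +83, y 0, z +15.5 mm of its frame. This point's z axis is the viewing direction, out of the window: with the scanner upright it points forward (+x) and down, 62 degrees below level (0.47, 0, -0.88 in the scanner's frame). It reads a label on this axis 60 to 140 mm away, up to 40 degrees off square.
- loupe: Black hand magnifier, about 0.16 kg, lying flat on the bench: straight handle 105 mm long (x), 24 mm wide (y), 26 mm high, and at its +x end a round lens ring 80 mm across, 22 mm high (66 mm glass). Origin: on its underside below the handle; handle from x -60 to +45 mm, ring centre at x +85 mm; z up, square to the lens.
- loupe_grip (a point): Where to grip the magnifier: in the middle of the handle's section at x +10, y 0, z +13 mm of its frame, close to the centre of mass; fingers go to the two sides (along y).
- lens (a point): Centre of the magnifier's lens, x +85, y 0, z +11 mm of the magnifier's frame; its z axis is square to the lens and points up when the lens is level. Focal distance 80 mm, from here to the part.
- solder_reel: Metal reel of solder wire standing on end, 60 mm across, 49 mm high, loose on the bench between robot and board; leave alone. Origin: centre of its underside.
- side_cutters: Small side cutters, about 115 mm long and 12 mm high, lying loose in front of the board; leave alone. Origin: under the pivot.
- screwdriver: Screwdriver with a black handle lying loose to the left, beyond the things to be used, less than 40 mm high; leave alone. Origin: under its middle.
- tweezers: Steel tweezers, 130 mm long, 9 mm high, lying loose to the right, beyond the things to be used; leave alone. Origin: under their middle.
- flux_bottle: White bottle, 38 mm across, 85 mm high, standing beyond the board; leave alone. Origin: centre of its underside.
- volume_knob: Turned aluminium volume knob, 38 mm across, 22 mm high, beyond the board; leave alone. Origin: centre of its underside.
Mind the look-alikes: they are no part of the job. What is meant by the loupe is not brown, and is the larger of those in its own colour.

How it is judged:
On the way, in this order (a step that is already met when the one before it is completed fails the run):
1. the scanner, held in the gripper and still, looks at the label: label centre within 14 mm of its viewing axis, 60 to 140 mm away, at most 0.7 rad off square (x of label in the frame of scanner_window between -0.014 and 0.014 m and y of label in the frame of scanner_window between -0.014 and 0.014 m and z of label in the frame of scanner_window between 0.06 and 0.14 m and angle between the z axis of scanner_window and the z axis of label, either way round below 0.7 rad and linear speed of scanner below 0.02 m/s and angular speed of scanner below 0.15 rad/s and contact force between the fingers and scanner above 1 N), for 0.5 s.
2. the scanner lies upright on its mat again, let go and at rest (horizontal distance between scanner and scanner_mat below 0.05 m and z of scanner in the frame of scanner_mat below 0.009 m and angle between scanner's own z axis and vertical below 0.12 rad and linear speed of scanner below 0.02 m/s and contact force between the fingers and scanner below 0.1 N), for 0.2 s.
At the end, for the whole second after the job is handed in: The gripper holds the magnifier still with the lens centre within 10 mm (sideways) of the chip's centre, 73 to 87 mm above its top, level within 0.1 rad and carried by nothing else; the scanner lies upright and at rest on its mat, its origin within 50 mm of the mat's centre (all of step 2 and horizontal distance between lens and chip_top below 0.01 m and z of lens in the frame of chip_top between 0.073 and 0.087 m and angle between lens's own z axis and vertical below 0.1 rad and linear speed of loupe below 0.015 m/s and angular speed of loupe below 0.1 rad/s and contact force between the fingers and loupe above 1 N and contact force between loupe and board below 0.05 N and contact force between loupe and chip below 0.05 N and contact force between loupe and relay below 0.05 N and contact force between loupe and choke below 0.05 N and contact force between loupe and scanner below 0.05 N); the arm keeps its last pose, push and grip.
It fails at once if the board, its holder or a part on it is touched (contact force between any of board, chip, relay, choke and anything else above 1 N).
It fails at once if another thing on the bench is moved by more than 20 mm (distance of any of solder_reel, side_cutters, screwdriver, tweezers, flux_bottle, volume_knob from where it was at the start of the episode above 0.02 m).
It also fails if it takes over 61 s, if anything falls off the work surface, if the arm or the gripper's body presses on something with over 40 N, if the wrist force passes 120 N, or if a joint passes its speed limit or range.

## Working session

There is one attempt and no reset: what is moved stays moved. The work goes in short steps, Python scripts to look and compute and a shell command to move; the robot and the scene stay as the last step left them, time stands still between calls to the robot, and variables do not carry over. Pictures are saved under pics/ and viewed, about 8 in all and at most 12, crops included, and the job is handed in when it is done.

```bash
mkdir -p pics
cat > h.py <<'E'
import numpy as np, cv2
from workcell import env
def grab(n):
    p=env.camera_params(n); im=env.read_camera(n); return im,p
def ray(p,u,v):
    x=(u-p["cx"])/p["fx"]; y=(v-p["cy"])/p["fy"]
    r=np.hypot(x,y); s=r
    for _ in range(30): s=r/(1+p["k1"]*s*s)
    f=s/r if r>0 else 1
    d=np.array([x*f,-y*f,-1.]); V=np.array(p["view"]); R=V[:3,:3]
    return -R.T@V[:3,3], R.T@d
def plane(p,u,v,z):
    o,d=ray(p,u,v); return o+d*(z-o[2])/d[2]
def proj(p,P):
    V=np.array(p["view"]); c=V[:3,:3]@np.array(P)+V[:3,3]
    x,y=c[0]/-c[2],-c[1]/-c[2]; k=1+p["k1"]*(x*x+y*y)
    return np.array([p["fx"]*x*k+p["cx"],p["fy"]*y*k+p["cy"]])
E
python3 - <<'E'
from h import *
import pickle
for n in("scene","side"):
    im,p=grab(n); cv2.imwrite(f"pics/{n}0.png",im); pickle.dump(p,open(f"{n}.pkl","wb"))
    print(n,plane(p,320,240,0),ray(p,320,240)[0])
print(env.get_state())
E
```

```text
scene [0.49446141 0.1062971  0.        ] [1.16256302 0.04915272 1.07536832]
side [0.58683956 0.13009407 0.        ] [ 0.4125456  -0.77264508  1.00854907]
{'clock': 0.1, 'joint_pos': array([ 1.13735500e+00,  3.13959896e-01,  4.50965578e-02,  1.30360923e+00,
       -5.72225778e-06,  1.43119607e+00]), 'qvel': array([-0.00013186, -0.00295395,  0.00225525,  0.00060412, -0.00076591,
        0.00123243]), 'tau': array([ 4.23487931e-03, -4.81724346e+01,  2.99244601e+01,  1.27810054e-02,
       -5.06620052e-05,  7.55146857e-06]), 'tcp_pos': array([0.1663547 , 0.54993204, 0.23047999]), 'orientation': array([-2.34121767e-04,  1.46392493e-01,  9.89226231e-01, -8.04759759e-04]), 'wrist_force': array([0.36776206, 0.19273755, 0.40021365]), 'ft_torque': array([ 0.05805486, -0.01773482,  0.00289045]), 'finger_gap': 0.08541337992059465}
```

View pics/scene0.png

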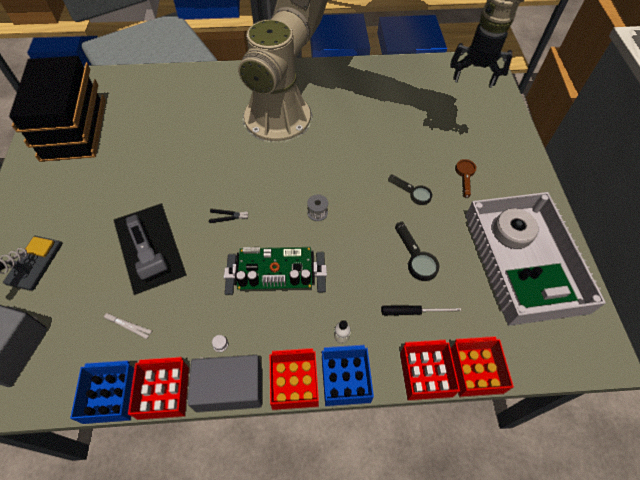

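View pics/side0.png

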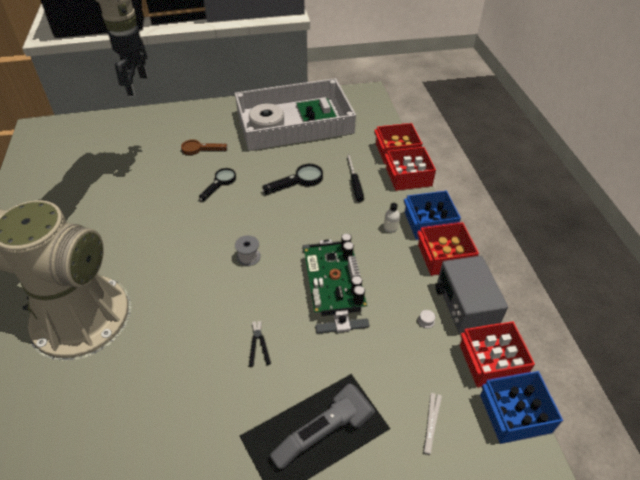

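Scene view: the scanner lies on its mat at about (148,248) and the board is at (275,268), with the copper choke in the middle. There are three magnifiers: small black (410,190), large black (418,252) and brown (466,178). The large black one fits, being not brown and the larger of the two black ones. I'll enlarge it and the board to confirm.

Run:
```python
from h import *
import pickle
s=cv2.imread("pics/scene0.png");d=cv2.imread("pics/side0.png")
a=cv2.resize(s[240:300,220:330],(550,300),interpolation=3)
b=cv2.resize(d[230:335,295:375],(229,300),interpolation=3)
c=cv2.resize(s[165:285,380:480],(250,300),interpolation=3)
e=cv2.resize(s[200:300,105:190],(255,300),interpolation=3)
f=cv2.resize(d[370:480,235:395],(436,300),interpolation=3)[:, :294]
cv2.imwrite("pics/c1.png",np.vstack([np.hstack([a,b]),np.hstack([c,e,np.zeros((300,274,3),np.uint8)])]))
p=pickle.load(open("scene.pkl","rb"));q=pickle.load(open("side.pkl","rb"))
# mat: minAreaRect-like quad from dark pixels, on z=.004
def quad(im,p,roi,z):
    x0,y0,x1,y1=roi; m=np.zeros(im.shape[:2],np.uint8); m[y0:y1,x0:x1]=(im[y0:y1,x0:x1].max(2)<50)*255
    m=cv2.morphologyEx(m,cv2.MORPH_OPEN,np.ones((3,3)))
    c=max(cv2.findContours(m,0,1)[0],key=cv2.contourArea)
    w=np.array([plane(p,*t[0],z)[:2] for t in cv2.convexHull(c)],np.float32)
    return cv2.minAreaRect(w*1000)
print("mat",quad(s,p,(105,195,195,300),.004),quad(d,q,(235,370,395,480),.004))
# board: green
def green(im,p,roi,z):
    x0,y0,x1,y1=roi; m=np.zeros(im.shape[:2],np.uint8); r=im[y0:y1,x0:x1].astype(int)
    m[y0:y1,x0:x1]=((r[...,1]>r[...,2]+25)&(r[...,1]>r[...,0]+15))*255
    pts=np.argwhere(m)[:,::-1]
    w=np.array([plane(p,*t,z)[:2] for t in pts],np.float32); return cv2.minAreaRect(cv2.convexHull(w*1000))
print("board",green(s,p,(220,235,335,300),.036),green(d,q,(295,230,375,320),.036))
for n,u,v in[("ring",423,264),("hend",401,226),("scan head",152,265),("butt",137,222)]: print(n,plane(p,u,v,.02))
for n,u,v in[("ring",309,175),("hend",266,188)]: print(n,plane(q,u,v,.02))
```

```text
mat ((485.65380859375, -365.56927490234375), (257.5743713378906, 137.80328369140625), 20.586257934570312) ((483.524169921875, -366.05438232421875), (254.98004150390625, 135.5056915283203), 20.72605323791504)
board ((592.521240234375, -19.299339294433594), (190.28123474121094, 119.32433319091797), 88.0090103149414) ((590.2778930664062, -17.468544006347656), (190.8702850341797, 116.90972900390625), 87.828125)
ring [0.59959139 0.37262907 0.02      ]
hend [0.47571737 0.33417613 0.02      ]
scan head [ 0.55545936 -0.34242212  0.02      ]
butt [ 0.41443506 -0.40057515  0.02      ]
ring [0.59850449 0.36353604 0.02      ]
hend [0.47185509 0.33072254 0.02      ]
```

View pics/c1.png

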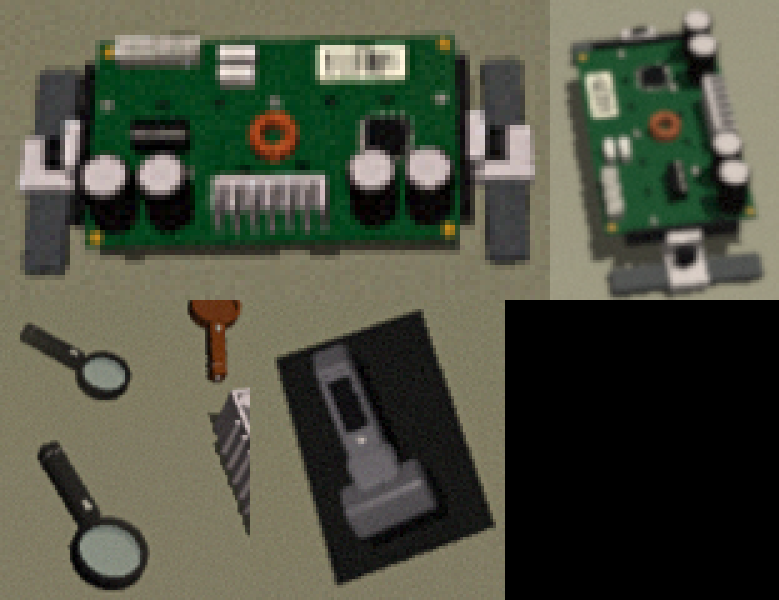

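In the enlarged crop, the large black magnifier (crop 95,520) is confirmed as the loupe. The chip, black and square with legs, is at the +y site (crop 385,132) and the label at (365,62). I'll go over the loupe first for a close look, since it's on the way.

```bash
python3 -m pendant '[{"fingers":85,"delta_pos":[0,0,0],"angular":[0,0,-0.13]},{"fingers":85,"delta_pos":[0,0,0],"angular":[0,0,-0.13]},{"fingers":85,"delta_pos":[0,0,0],"angular":[0,0,-0.13]},{"fingers":85,"delta_pos":[0,0,0],"angular":[0,0,-0.13]},{"fingers":85,"delta_pos":[0,0,0],"angular":[0,0,-0.13]},{"fingers":85,"delta_pos":[-25,-39,0],"angular":[0,0,0]},{"fingers":85,"delta_pos":[-25,-39,0],"angular":[0,0,0]},{"fingers":85,"delta_pos":[-25,-39,0],"angular":[0,0,0]},{"fingers":85,"delta_pos":[-25,-39,0],"angular":[0,0,0]},{"fingers":85,"delta_pos":[-25,-39,0],"angular":[0,0,0]},{"fingers":85,"delta_pos":[-25,-39,0],"angular":[0,0,0]},{"fingers":85,"delta_pos":[0,0,0],"angular":[0,0,0]}]' 60
cat > fr.py <<'E'
from h import *
from scipy.spatial.transform import Rotation as Ro
def st():
    s=env.get_state(); q=s["orientation"]; R=Ro.from_quat([q[1],q[2],q[3],q[0]]).as_matrix()
    return s,np.array(s["tcp_pos"]),R
def togo(tgt,yaw_y=None):
    s,t,R=st(); print("t",s["clock"],"tcp",t.round(4),"y dir",np.degrees(np.arctan2(R[1,1],R[0,1])).round(2),"zaxis",R[:,2].round(4),"gap",s["finger_gap"])
    print("tool delta mm",(R.T@(np.array(tgt)-t)*1000).round(1))
E
python3 - <<'E'
from fr import *
import pickle
im,p=grab("wrist"); pickle.dump(p,open("w1.pkl","wb")); cv2.imwrite("pics/w1.png",im); togo([.5,.34,.25]); print(ray(p,320,240))
print([proj(p,x).round() for x in([.599,.368,.02],[.474,.332,.02])])
E
```

```text
clock: 1.3
tcp_pos: [0.3928, 0.3802, 0.2307]
orientation: [0.0, -0.174, 0.985, -0.001]
wrist_force: [0.5, 0.2, -0.3]
finger_gap: 0.0854
t 1.35 tcp [0.3906 0.3815 0.2307] y dir 110.11 zaxis [-7.e-04 -5.e-04 -1.e+00] gap 0.08466900971307274
tool delta mm [-88.4 -76.6 -19.4]
(array([0.3186949 , 0.35411462, 0.37283031]), array([ 0.29256464,  0.12274344, -0.94853083]))
[array([248., 354.]), array([249., 257.])]
```

View pics/w1.png

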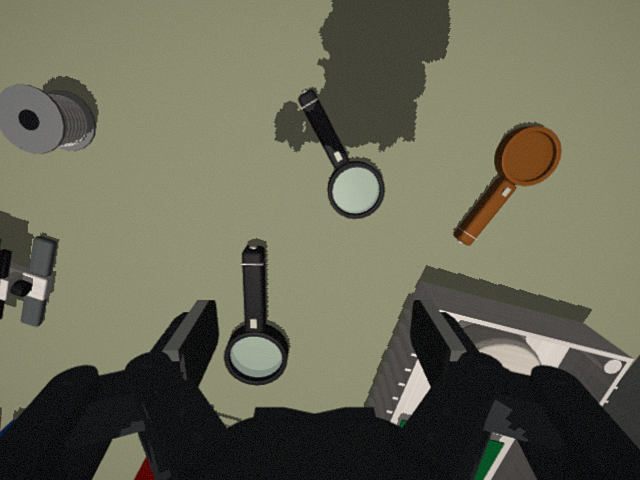

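The large loupe's handle runs from (254,248) to its ring at (256,353), and the small black look-alike is at (340,160). I'll measure it by mask and use the label and green edges for the board.

Run:
```python
from fr import *
import pickle
p=pickle.load(open("w1.pkl","rb")); im=cv2.imread("pics/w1.png")
g=cv2.cvtColor(im,6); m=np.zeros_like(g); m[238:392,218:296]=(g[238:392,218:296]<60)*255
c=max(cv2.findContours(m,0,1)[0],key=cv2.contourArea)
glass=np.zeros_like(g); glass[325:385,225:292]=(g[325:385,225:292]>125)*255
n,l,s,ce=cv2.connectedComponentsWithStats(glass)
hole=[ (s[i,4],ce[i]) for i in range(1,n)]; print([h for h in hole if h[0]>100])
(rc,rr)=cv2.minEnclosingCircle(c[c[:,0,1]>330]); print("ring px",rc,rr)
rows=[(np.where(m[v])[0].mean(),v) for v in (255,265,275,285,295,305)]
print([ (plane(p,u,v,.02)[:2]*1000).round(1) for u,v in rows])
gc=max([h for h in hole],key=lambda h:h[0])[1]
for z in(.005,.011,.02): print("lens",plane(p,*gc,z),plane(p,*rc,z))
h=[plane(p,u,v,.022)[:2] for u,v in rows]; d=plane(p,*rc,.02)[:2]-h[0]; print("yaw",np.degrees(np.arctan2(d[1],d[0])))
d=h[-1]-h[0]; print("handle yaw",np.degrees(np.arctan2(d[1],d[0])))
# label: bright in scene
s0=cv2.imread("pics/scene0.png"); ps=pickle.load(open("scene.pkl","rb")); d0=cv2.imread("pics/side0.png"); pd=pickle.load(open("side.pkl","rb"))
for q,(u,v) in((ps,(220+362/5,240+62/5)),(pd,(295+50*80/229,230+95*.35))): print("label",plane(q,u,v,.037))
for q,(u,v) in((ps,(220+385/5,240+133/5)),(pd,(295+103*80/229,230+76*.35))): print("chip",plane(q,u,v,.0396))
```

```text
[(np.int32(114), array([227.95614035, 331.95614035])), (np.int32(386), array([286.09326425, 361.88341969])), (np.int32(1568), array([255.74489796, 356.14987245])), (np.int32(145), array([231.        , 379.42758621]))]
ring px (256.73358154296875, 353.6299133300781) 33.02408981323242
[array([469.8, 335.8]), array([477.4, 350.5]), array([493.1, 343.4]), array([505. , 347.6]), array([517.2, 351.9]), array([529.8, 355.8])]
lens [0.61005198 0.37854253 0.005     ] [0.60590252 0.37861307 0.005     ]
lens [0.6052994  0.37814407 0.011     ] [0.60121763 0.37821346 0.011     ]
lens [0.59817054 0.37754637 0.02      ] [0.59419029 0.37761403 0.02      ]
yaw 18.441257583594087
handle yaw 18.44247887467354
label [0.55125446 0.02869265 0.037     ]
label [0.54901467 0.02645605 0.037     ]
chip [0.59619252 0.03896056 0.0396    ]
chip [0.59606513 0.03685692 0.0396    ]
```

```bash
python3 -m pendant '[{"fingers":85,"delta_pos":[14,-47,0],"angular":[0,0,0]},{"fingers":85,"delta_pos":[14,-47,0],"angular":[0,0,0]},{"fingers":85,"delta_pos":[14,-47,0],"angular":[0,0,0]},{"fingers":85,"delta_pos":[14,-47,0],"angular":[0,0,0]},{"fingers":85,"delta_pos":[14,-47,0],"angular":[0,0,0]},{"fingers":85,"delta_pos":[14,-47,0],"angular":[0,0,0]},{"fingers":85,"delta_pos":[14,-47,0],"angular":[0,0,0]},{"fingers":85,"delta_pos":[14,-47,0],"angular":[0,0,0]},{"fingers":85,"delta_pos":[14,-47,0],"angular":[0,0,0]},{"fingers":85,"delta_pos":[14,-47,0],"angular":[0,0,0]},{"fingers":85,"delta_pos":[14,-47,0],"angular":[0,0,0]},{"fingers":85,"delta_pos":[14,-47,0],"angular":[0,0,0]}]' &&  python3 -m pendant '[{"fingers":85,"delta_pos":[14,-47,0],"angular":[0,0,0]},{"fingers":85,"delta_pos":[14,-47,0],"angular":[0,0,0]},{"fingers":85,"delta_pos":[14,-47,0],"angular":[0,0,0]},{"fingers":85,"delta_pos":[0,0,0],"angular":[0,0,0]},{"fingers":85,"delta_pos":[0,0,0],"angular":[0,0,0]}]'
python3 - <<'E'
from fr import *
import pickle
im,p=grab("wrist"); pickle.dump(p,open("w2.pkl","wb")); cv2.imwrite("pics/w2.png",im); togo([.485,-.366,.25])
E
```

```text
clock: 2.55
tcp_pos: [0.4279, -0.2044, 0.2313]
orientation: [0.0, -0.178, 0.984, 0.0]
wrist_force: [0.7, 0.6, -0.2]
finger_gap: 0.085
clock: 3.05
tcp_pos: [0.4378, -0.3501, 0.2302]
orientation: [-0.0, -0.177, 0.984, 0.001]
wrist_force: [1.3, 1.2, -0.8]
finger_gap: 0.0852
t 3.1 tcp [ 0.4378 -0.3491  0.2306] y dir 110.46 zaxis [-0.0011  0.0021 -1.    ] gap 0.08517831690088207
tool delta mm [-38.3 -32.3 -19.5]
```

View pics/w2.png

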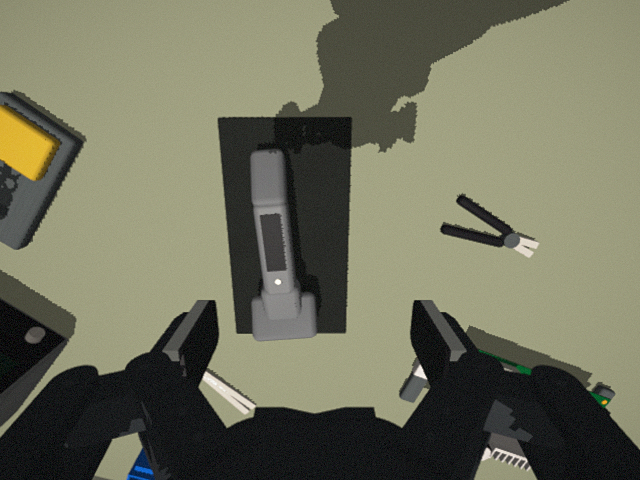

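Run:
```python
from fr import *
import pickle
p=pickle.load(open("w2.pkl","rb")); im=cv2.imread("pics/w2.png"); g=cv2.cvtColor(im,6)
m=np.zeros_like(g); m[145:345,235:330]=((g[145:345,235:330]>72)&(g[145:345,235:330]<150))*255
for v in range(150,345,10):
    x=np.where(m[v])[0]
    if len(x): print(v,x.min(),x.max(),(plane(p,(x.min()+x.max())/2,v,.047)[:2]*1000).round(1), "w",(np.linalg.norm(plane(p,x.min(),v,.047)-plane(p,x.max()+1,v,.047))*1000).round(1))
for n,u,v,z in(("rear",267,150,.035),("rear",267,150,.05),("front",284,340,.02),("front",284,340,.04),("dot",278,282,.057)): print(n,z,plane(p,u,v,z).round(4))
```

```text
150 265 268 [ 397.8 -411.8] w 3.8
160 251 282 [ 406.6 -409. ] w 30.3
170 251 282 [ 415.5 -406.1] w 30.6
180 251 283 [ 424.4 -402.8] w 31.8
190 251 283 [ 433.6 -399.8] w 32.1
200 252 284 [ 442.7 -395.8] w 32.4
210 253 286 [ 451.7 -391.3] w 33.7
220 255 287 [ 461.  -386.8] w 33.0
230 256 287 [ 470.7 -383. ] w 32.3
240 257 288 [ 480.5 -378.8] w 32.6
250 259 290 [ 490.1 -373.4] w 33.0
260 260 291 [ 500.3 -369. ] w 33.3
270 262 291 [ 510.7 -364.4] w 31.5
280 263 293 [ 521.  -359.3] w 32.9
290 262 297 [ 531.6 -354.1] w 38.6
300 252 313 [ 541.9 -347.2] w 67.1
310 252 314 [ 553.3 -342.7] w 68.9
320 235 315 [ 568.2 -347. ] w 89.5
330 235 315 [ 580.3 -343. ] w 90.5
340 256 277 [ 596.  -347.9] w 24.8
rear 0.035 [ 0.3989 -0.4126  0.035 ]
rear 0.05 [ 0.3974 -0.4111  0.05  ]
front 0.02 [ 0.6078 -0.3254  0.02  ]
front 0.04 [ 0.594  -0.3283  0.04  ]
dot 0.057 [ 0.5184 -0.3591  0.057 ]
```

```bash
python3 -m pendant '[{"fingers":85,"delta_pos":[0,0,0],"angular":[0,0,-0.063]},{"fingers":85,"delta_pos":[-26,-22,20],"angular":[0,0,0]},{"fingers":85,"delta_pos":[-26,-22,20],"angular":[0,0,0]},{"fingers":85,"delta_pos":[0,0,40],"angular":[0,0,0]},{"fingers":85,"delta_pos":[0,0,40],"angular":[0,0,0]},{"fingers":85,"delta_pos":[0,0,30],"angular":[0,0,0]},{"fingers":85,"delta_pos":[0,0,20],"angular":[0,0,0]},{"fingers":85,"delta_pos":[0,0,0],"angular":[0,0,0]},{"fingers":85,"delta_pos":[0,0,0],"angular":[0,0,0]}]'
python3 - <<'E'
from fr import *
togo([.503,-.3675,.022])
im,p=grab("wrist");cv2.imwrite("pics/w3.png",im)
E
```

```text
clock: 4.0
tcp_pos: [0.5036, -0.3679, 0.062]
orientation: [-0.0, -0.209, 0.978, 0.0]
wrist_force: [-0.1, 0.2, -0.0]
finger_gap: 0.0849
t 4.0 tcp [ 0.5036 -0.3679  0.062 ] y dir 114.14 zaxis [-1.e-04  5.e-04 -1.e+00] gap 0.08493044885377476
tool delta mm [ 0.4  0.6 40. ]
```

View pics/w3.png

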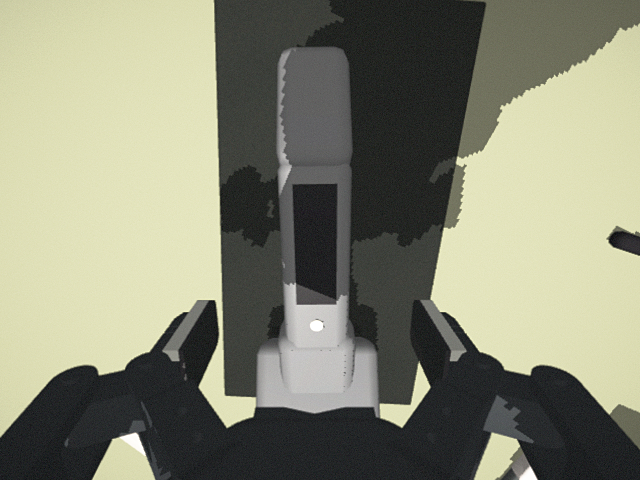

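The scanner's axis is vertical in the view at column 316 and centred between the fingers (about 314). The white dot at (317,326) marks the front of the handle. I'll check where the grasp centre projects and compare.

```bash
python3 - <<'E'
from fr import *
s,t,R=st();p=env.camera_params("wrist")
for z in(.041,.057): print(proj(p,[t[0],t[1],z]))
for v in (48,165,183,303,326,345,400): print(v,(R.T@(plane(p,316,v,.055)-t)*1000).round(1))
E
python3 -m pendant '[{"fingers":85,"delta_pos":[0,0,25],"angular":[0,0,0]},{"fingers":85,"delta_pos":[0,0,15],"angular":[0,0,0]},{"fingers":85,"delta_pos":[0,0,0],"angular":[0,0,0]}]'
```

```text
[313.36153073 281.75483733]
[313.20776585 295.93889258]
48 [108.5   1.2   7.8]
165 [63.   1.3  7.9]
183 [55.1  1.3  7.9]
303 [-5.   1.4  7.9]
326 [-18.3   1.4   8. ]
345 [-29.7   1.4   8. ]
400 [-65.6   1.5   8. ]
clock: 4.35
tcp_pos: [0.503, -0.3688, 0.0212]
orientation: [-0.0, -0.208, 0.978, 0.0]
wrist_force: [-0.5, 0.3, 0.3]
finger_gap: 0.085
```

```bash
python3 -m pendant '[{"fingers":10,"delta_pos":[0,0,0],"angular":[0,0,0]},{"fingers":10,"delta_pos":[0,0,0],"angular":[0,0,0]},{"fingers":10,"delta_pos":[0,0,0],"angular":[0,0,0]},{"fingers":10,"delta_pos":[0,0,0],"angular":[0,0,0]},{"fingers":10,"delta_pos":[0,0,0],"angular":[0,0,0]},{"fingers":10,"delta_pos":[0,0,0],"angular":[0,0,0]}]' 60
python3 - <<'E'
from fr import *
togo([.503,-.3675,.022])
E
```

```text
clock: 4.95
tcp_pos: [0.5039, -0.3702, 0.0227]
orientation: [0.001, -0.208, 0.978, -0.001]
wrist_force: [-0.8, 0.3, 6.5]
finger_gap: 0.0335
t 4.95 tcp [ 0.5039 -0.3702  0.0227] y dir 114.02 zaxis [ 0.0018 -0.0014 -1.    ] gap 0.03345325588815473
tool delta mm [-0.3  2.9  0.7]
```

```bash
python3 -m pendant '[{"fingers":10,"delta_pos":[0,0,-10],"angular":[0,0,0]},{"fingers":10,"delta_pos":[0,0,-25],"angular":[0,0,0]},{"fingers":10,"delta_pos":[0,0,-35],"angular":[0,0,0]},{"fingers":10,"delta_pos":[0,0,-35],"angular":[0,0,0]},{"fingers":10,"delta_pos":[0,0,-20],"angular":[0,0,0]},{"fingers":10,"delta_pos":[0,0,0],"angular":[0,0,0]},{"fingers":10,"delta_pos":[0,0,0],"angular":[0,0,0]}]'
python3 - <<'E'
from fr import *
togo([.434,-.024,.128])
im,p=grab("side");cv2.imwrite("pics/s4.png",im)
E
```

```text
clock: 5.65
tcp_pos: [0.503, -0.3695, 0.146]
orientation: [-0.0, -0.208, 0.978, 0.0]
wrist_force: [-0.2, -0.1, -2.4]
finger_gap: 0.0332
t 5.65 tcp [ 0.503  -0.3695  0.146 ] y dir 114.02 zaxis [-0.e+00  1.e-04 -1.e+00] gap 0.03316787531468323
tool delta mm [-77.6 343.7  18. ]
```

```bash
python3 -m pendant '[{"fingers":10,"delta_pos":[-4,20,0],"angular":[0,0,0]},{"fingers":10,"delta_pos":[-8,36,0],"angular":[0,0,0]},{"fingers":10,"delta_pos":[-10,44,0],"angular":[0,0,0]},{"fingers":10,"delta_pos":[-10,44,0],"angular":[0,0,0]},{"fingers":10,"delta_pos":[-10,44,0],"angular":[0,0,0]},{"fingers":10,"delta_pos":[-10,44,0],"angular":[0,0,0]},{"fingers":10,"delta_pos":[-10,44,0],"angular":[0,0,0]},{"fingers":10,"delta_pos":[-9,38,0],"angular":[0,0,0]},{"fingers":10,"delta_pos":[-5,20,8],"angular":[0,0,0]},{"fingers":10,"delta_pos":[-2,10,10],"angular":[0,0,0]},{"fingers":10,"delta_pos":[0,0,0],"angular":[0,0,0]},{"fingers":10,"delta_pos":[0,0,0],"angular":[0,0,0]}]'
python3 - <<'E'
from fr import *
togo([.434,-.024,.128])
im,p=grab("scene");im2,p2=grab("side"); s,t,R=st()
x=-R[:,0]; lab=[.550,.0277,.037]
win=t+.080*x+np.array([0,0,(.004+.0155)-.0227])
print("win",win,"label along",(lab-win)@x,"down",win[2]-.037, "lateral",(lab-win)@R[:,1])
for im_,q in((im,p),(im2,p2)):
    cv2.circle(im_,tuple(int(a) for a in proj(q,win)),3,(0,0,255),1); cv2.circle(im_,tuple(int(a) for a in proj(q,lab)),2,(255,0,255),1)
cv2.imwrite("pics/s5.png",np.hstack([cv2.resize(im[170:310,190:350],(400,350)),cv2.resize(im2[180:320,220:380],(400,350))]))
E
```

```text
clock: 6.9
tcp_pos: [0.434, -0.0241, 0.1274]
orientation: [-0.001, -0.208, 0.978, 0.0]
wrist_force: [-0.1, -0.3, -0.7]
finger_gap: 0.0334
t 6.9 tcp [ 0.434  -0.0241  0.1274] y dir 114.0 zaxis [-0.0018  0.     -1.    ] gap 0.03341147512201383
tool delta mm [-0.   0.1 -0.6]
win [0.5080077  0.00772757 0.12494431] label along 0.04649365643450086 down 0.08794431218701099 lateral 0.0012356364182198683
```

View pics/s5.png

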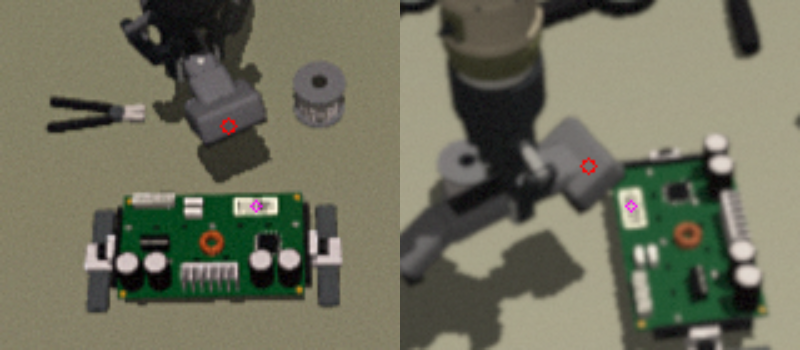

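Both views show the window mark on the head and the label mark on the label. I'll check for slip or pitch in the hand with the wrist camera by comparing panel and dot pixels with the values expected from before the grasp.

Run:
```python
from fr import *
im,p=grab("wrist"); cv2.imwrite("pics/w5.png",im)
s,t,R=st()
for n,v,z in(("rear",48,.050),("butt step",165,.056),("panel r",183,.056),("panel f",303,.056),("dot",326,.056)):
    # w3 camera = same mounting, tcp z .062 and grip tcp (0.5039,-0.3702,.0227)
    q=dict(p); V=np.array(p["view"]); o=-V[:3,:3].T@V[:3,3]
    T=np.array([.5036,-.3679,.062]); o3=o-t+T; V2=V.copy(); V2[:3,3]=-V[:3,:3]@o3; q["view"]=V2
    P=plane(q,316,v,z); G=np.array([.5039,-.3702,.0227])
    print(n,proj(p,P-G+t).round(1), "scanner-x rel TCP",(-R[:,0]@(P-G)*1000).round(1))
```

```text
rear [324.1  20.4] scanner-x rel TCP -108.7
butt step [323.4 179.8] scanner-x rel TCP -62.7
panel r [323.2 203.5] scanner-x rel TCP -54.9
panel f [322.2 355.3] scanner-x rel TCP 4.4
dot [322.  383.2] scanner-x rel TCP 17.4
```

View pics/w5.png

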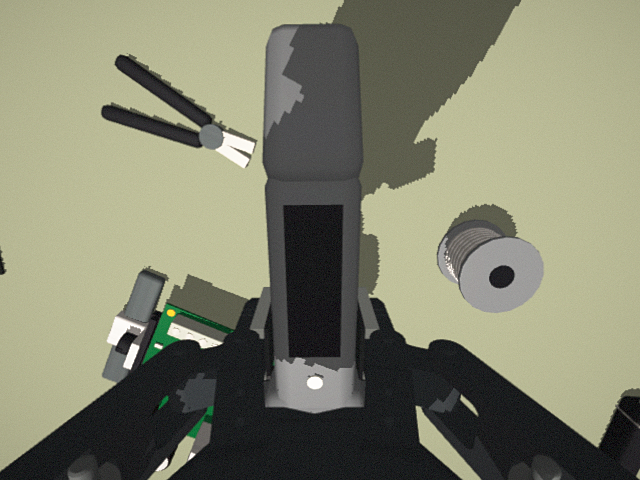

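```bash
python3 -m pendant '[{"fingers":10,"delta_pos":[0,0,0],"angular":[0,0,0]},{"fingers":10,"delta_pos":[0,0,0],"angular":[0,0,0]},{"fingers":10,"delta_pos":[0,0,0],"angular":[0,0,0]},{"fingers":10,"delta_pos":[0,0,0],"angular":[0,0,0]},{"fingers":10,"delta_pos":[0,0,0],"angular":[0,0,0]},{"fingers":10,"delta_pos":[0,0,0],"angular":[0,0,0]},{"fingers":10,"delta_pos":[0,0,0],"angular":[0,0,0]},{"fingers":10,"delta_pos":[0,0,0],"angular":[0,0,0]},{"fingers":10,"delta_pos":[0,0,0],"angular":[0,0,0]},{"fingers":10,"delta_pos":[0,0,0],"angular":[0,0,0]}]'
```

```text
clock: 8.05
tcp_pos: [0.4344, -0.0236, 0.1283]
orientation: [0.0, -0.208, 0.978, 0.0]
wrist_force: [-1.0, -0.5, -2.6]
finger_gap: 0.0333
```

Rows match to within 4 px and the scanner is aligned, so nothing slipped. It has held the aim for over a second. Now back to the mat by the reverse path.

```bash
python3 -m pendant '[{"fingers":10,"delta_pos":[2,-10,-10],"angular":[0,0,0]},{"fingers":10,"delta_pos":[5,-20,-8],"angular":[0,0,0]},{"fingers":10,"delta_pos":[9,-38,0],"angular":[0,0,0]},{"fingers":10,"delta_pos":[10,-44,0],"angular":[0,0,0]},{"fingers":10,"delta_pos":[10,-44,0],"angular":[0,0,0]},{"fingers":10,"delta_pos":[10,-44,0],"angular":[0,0,0]},{"fingers":10,"delta_pos":[10,-44,0],"angular":[0,0,0]},{"fingers":10,"delta_pos":[10,-44,0],"angular":[0,0,0]},{"fingers":10,"delta_pos":[8,-36,0],"angular":[0,0,0]},{"fingers":10,"delta_pos":[4,-20,0],"angular":[0,0,0]},{"fingers":10,"delta_pos":[0,0,0],"angular":[0,0,0]},{"fingers":10,"delta_pos":[0,0,0],"angular":[0,0,0]}]'
python3 -m pendant '[{"fingers":10,"delta_pos":[0,0,20],"angular":[0,0,0]},{"fingers":10,"delta_pos":[0,0,35],"angular":[0,0,0]},{"fingers":10,"delta_pos":[0,0,30],"angular":[0,0,0]},{"fingers":10,"delta_pos":[0,0,20],"angular":[0,0,0]},{"fingers":10,"delta_pos":[0,0,10],"angular":[0,0,0]},{"fingers":10,"delta_pos":[0,0,0],"angular":[0,0,0]},{"fingers":10,"delta_pos":[0,0,0],"angular":[0,0,0]},{"fingers":10,"delta_pos":[0,0,0],"angular":[0,0,0]}]'
python3 - <<'E'
from fr import *
togo([.5035,-.370,.0227]);print(st()[0]["wrist_force"])
E
```

```text
clock: 9.25
tcp_pos: [0.5027, -0.3703, 0.1462]
orientation: [-0.0, -0.208, 0.978, 0.0]
wrist_force: [-0.9, 0.3, -2.7]
finger_gap: 0.033
clock: 10.05
tcp_pos: [0.5042, -0.3703, 0.033]
orientation: [0.001, -0.208, 0.978, -0.001]
wrist_force: [-0.2, -0.3, -1.4]
finger_gap: 0.0331
t 10.05 tcp [ 0.5042 -0.3703  0.033 ] y dir 114.04 zaxis [ 0.0022 -0.0019 -1.    ] gap 0.033050586816796616
tool delta mm [ 0.5  0.5 10.3]
[-0.20173195 -0.32563045 -1.3569766 ]
```

```bash
python3 -m pendant '[{"fingers":10,"delta_pos":[0,0,5],"angular":[0,0,0]},{"fingers":10,"delta_pos":[0,0,4],"angular":[0,0,0]},{"fingers":10,"delta_pos":[0,0,1],"angular":[0,0,0]},{"fingers":10,"delta_pos":[0,0,0],"angular":[0,0,0]},{"fingers":40,"delta_pos":[0,0,0],"angular":[0,0,0]},{"fingers":60,"delta_pos":[0,0,0],"angular":[0,0,0]},{"fingers":85,"delta_pos":[0,0,0],"angular":[0,0,0]},{"fingers":85,"delta_pos":[0,0,0],"angular":[0,0,0]},{"fingers":85,"delta_pos":[0,0,0],"angular":[0,0,0]},{"fingers":85,"delta_pos":[0,0,0],"angular":[0,0,0]}]'
python3 -m pendant '[{"fingers":85,"delta_pos":[0,0,-15],"angular":[0,0,0]},{"fingers":85,"delta_pos":[0,0,-30],"angular":[0,0,0]},{"fingers":85,"delta_pos":[0,0,-40],"angular":[0,0,0]},{"fingers":85,"delta_pos":[0,0,-40],"angular":[0,0,0]},{"fingers":85,"delta_pos":[0,0,-40],"angular":[0,0,0]},{"fingers":85,"delta_pos":[0,0,-30],"angular":[0,0,0]},{"fingers":85,"delta_pos":[0,0,0],"angular":[0,0,0]},{"fingers":85,"delta_pos":[0,0,0],"angular":[0,0,0]}]'
python3 - <<'E'
from fr import *
togo([.533,.354,.22])
im,p=grab("wrist"); im2,p2=grab("scene"); cv2.imwrite("pics/w6.png",np.hstack([cv2.resize(im,(480,360)),cv2.resize(im2[200:300,105:190],(306,360))]))
E
```

```text
clock: 11.05
tcp_pos: [0.5031, -0.3695, 0.0211]
orientation: [-0.0, -0.208, 0.978, 0.0]
wrist_force: [-0.2, -0.8, -0.5]
finger_gap: 0.0846
clock: 11.85
tcp_pos: [0.5035, -0.3699, 0.2169]
orientation: [0.001, -0.208, 0.978, -0.001]
wrist_force: [-0.1, 0.4, -0.8]
finger_gap: 0.0851
t 11.85 tcp [ 0.5035 -0.3699  0.2169] y dir 114.02 zaxis [ 0.0013 -0.0012 -1.    ] gap 0.08505904519998528
tool delta mm [-321.6  649.2   -3.9]
```

View pics/w6.png

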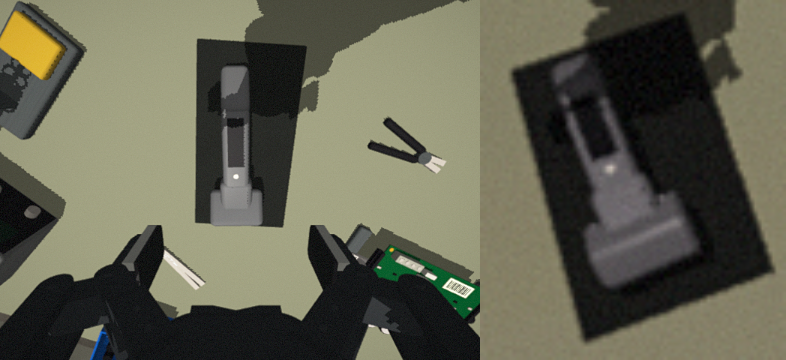

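The scanner lies upright on its mat (left panel 236,150; right panel 625,180), where it was. Now to the loupe.

```bash
python3 -m pendant '[{"fingers":85,"delta_pos":[-20,40,0],"angular":[0,0,0]},{"fingers":85,"delta_pos":[-20,40,0],"angular":[0,0,0]},{"fingers":85,"delta_pos":[-20,40,0],"angular":[0,0,0]},{"fingers":85,"delta_pos":[-20,40,0],"angular":[0,0,0]},{"fingers":85,"delta_pos":[-20,40,0],"angular":[0,0,0]},{"fingers":85,"delta_pos":[-20,40,0],"angular":[0,0,0]},{"fingers":85,"delta_pos":[-20,40,0],"angular":[0,0,0]},{"fingers":85,"delta_pos":[-20,40,0],"angular":[0,0,0]},{"fingers":85,"delta_pos":[-20,40,0],"angular":[0,0,0]},{"fingers":85,"delta_pos":[-20,40,0],"angular":[0,0,0]},{"fingers":85,"delta_pos":[-20,40,0],"angular":[0,0,0]},{"fingers":85,"delta_pos":[-20,40,0],"angular":[0,0,0]}]' && python3 -m pendant '[{"fingers":85,"delta_pos":[-20,40,0],"angular":[0,0,0]},{"fingers":85,"delta_pos":[-20,40,0],"angular":[0,0,0]},{"fingers":85,"delta_pos":[-20,40,0],"angular":[0,0,0]},{"fingers":85,"delta_pos":[-20,40,0],"angular":[0,0,0]},{"fingers":85,"delta_pos":[0,0,40],"angular":[0,0,0.098]},{"fingers":85,"delta_pos":[0,0,50],"angular":[0,0,0]},{"fingers":85,"delta_pos":[0,0,40],"angular":[0,0,0]},{"fingers":85,"delta_pos":[0,0,20],"angular":[0,0,0]},{"fingers":85,"delta_pos":[0,0,0],"angular":[0,0,0]},{"fingers":85,"delta_pos":[0,0,0],"angular":[0,0,0]}]'
python3 - <<'E'
from fr import *
togo([.533,.354,.002])
im,p=grab("wrist");cv2.imwrite("pics/w7.png",im)
s,t,R=st();print(proj(p,[t[0],t[1],.026]))
g=cv2.cvtColor(im,6)
for v in range(20,300,20):
    x=np.where(g[v,200:430]<75)[0]+200
    if len(x): m=(x.min()+x.max())/2; print(v,x.min(),x.max(),(R.T@(plane(p,m,v,.024)-t)*1000).round(1)[:2])
E
```

```text
clock: 13.15
tcp_pos: [0.5257, 0.1682, 0.2144]
orientation: [-0.002, -0.208, 0.978, 0.0]
wrist_force: [1.3, -1.2, -0.0]
finger_gap: 0.0849
clock: 14.15
tcp_pos: [0.5341, 0.3448, 0.0653]
orientation: [-0.001, -0.16, 0.987, -0.0]
wrist_force: [0.3, 0.2, -0.0]
finger_gap: 0.0852
t 14.15 tcp [0.5341 0.3448 0.0653] y dir 108.4 zaxis [-0.0023 -0.0011 -1.    ] gap 0.08520730525021605
tool delta mm [-2.   9.1 63.3]
[313.46863335 271.08002427]
20 294 429 [128.4  22.8]
40 295 428 [120.1  23.2]
60 302 429 [111.5  25.5]
80 292 429 [102.5  23.5]
100 301 428 [93.3 25.9]
120 301 428 [83.8 26.3]
140 296 429 [73.9 25.8]
160 242 415 [63.6  8.1]
180 223 420 [53.   4.4]
200 218 429 [41.9  5.6]
220 222 419 [30.5  4. ]
240 311 350 [18.6  9.8]
260 311 350 [ 6.2 10. ]
280 311 349 [-6.6  9.9]
```

View pics/w7.png

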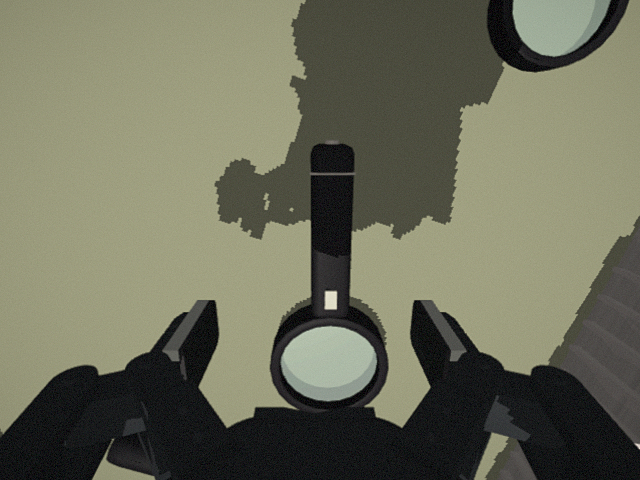

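The handle is vertical in the view at column 331, so it needs a +10 mm shift along tool y. The rear end (row ~146) puts the TCP about 11 mm ahead of the loupe origin, as wanted.

```bash
python3 -m pendant '[{"fingers":85,"delta_pos":[0,10,0],"angular":[0,0,0]},{"fingers":85,"delta_pos":[0,0,0],"angular":[0,0,0]},{"fingers":85,"delta_pos":[0,0,25],"angular":[0,0,0]},{"fingers":85,"delta_pos":[0,0,20],"angular":[0,0,0]},{"fingers":85,"delta_pos":[0,0,12],"angular":[0,0,0]},{"fingers":85,"delta_pos":[0,0,4],"angular":[0,0,0]},{"fingers":85,"delta_pos":[0,0,0],"angular":[0,0,0]},{"fingers":85,"delta_pos":[0,0,0],"angular":[0,0,0]},{"fingers":85,"delta_pos":[0,0,0],"angular":[0,0,0]}]'
python3 -m pendant '[{"fingers":5,"delta_pos":[0,0,0],"angular":[0,0,0]},{"fingers":5,"delta_pos":[0,0,0],"angular":[0,0,0]},{"fingers":5,"delta_pos":[0,0,0],"angular":[0,0,0]},{"fingers":5,"delta_pos":[0,0,0],"angular":[0,0,0]},{"fingers":5,"delta_pos":[0,0,0],"angular":[0,0,0]},{"fingers":5,"delta_pos":[0,0,0],"angular":[0,0,0]},{"fingers":5,"delta_pos":[0,0,0],"angular":[0,0,0]},{"fingers":5,"delta_pos":[0,0,0],"angular":[0,0,0]}]' 80
python3 - <<'E'
from fr import *
togo([.533,.354,.004]); print(st()[0]["wrist_force"])
E
```

```text
clock: 15.1
tcp_pos: [0.5327, 0.3552, 0.0065]
orientation: [0.001, -0.16, 0.987, 0.0]
wrist_force: [-0.8, -0.1, 0.1]
finger_gap: 0.0851
clock: 15.9
tcp_pos: [0.532, 0.3549, 0.0057]
orientation: [0.0, -0.16, 0.987, 0.0]
wrist_force: [-1.1, -0.2, 5.3]
finger_gap: 0.0221
t 15.9 tcp [0.532  0.3549 0.0057] y dir 108.4 zaxis [ 6.e-04  4.e-04 -1.e+00] gap 0.022107814006613328
tool delta mm [-0.6 -1.1  1.7]
[-1.12872959 -0.18729052  5.3173625 ]
```

```bash
python3 -m pendant '[{"fingers":5,"delta_pos":[0,0,-10],"angular":[0,0,0]},{"fingers":5,"delta_pos":[0,0,-25],"angular":[0,0,0]},{"fingers":5,"delta_pos":[0,0,-40],"angular":[0,0,0]},{"fingers":5,"delta_pos":[0,0,-40],"angular":[0,0,0]},{"fingers":5,"delta_pos":[0,0,-25],"angular":[0,0,0]},{"fingers":5,"delta_pos":[0,0,0],"angular":[0,0,0]},{"fingers":5,"delta_pos":[0,0,0],"angular":[0,0,0]}]'
python3 - <<'E'
from fr import *
togo([.5248,.0148,.1143])
E
```

```text
clock: 16.6
tcp_pos: [0.5317, 0.3547, 0.1454]
orientation: [0.0, -0.16, 0.987, 0.0]
wrist_force: [-0.1, -0.7, -1.9]
finger_gap: 0.0223
t 16.6 tcp [0.5317 0.3547 0.1454] y dir 108.41 zaxis [ 3.e-04  3.e-04 -1.e+00] gap 0.022320909285899786
tool delta mm [ 113.9 -320.3   31. ]
```

```bash
python3 -m pendant '[{"fingers":5,"delta_pos":[7,-20,0],"angular":[0,0,0]},{"fingers":5,"delta_pos":[12,-34,0],"angular":[0,0,0]},{"fingers":5,"delta_pos":[14,-40,0],"angular":[0,0,0]},{"fingers":5,"delta_pos":[14,-40,0],"angular":[0,0,0]},{"fingers":5,"delta_pos":[14,-40,0],"angular":[0,0,0]},{"fingers":5,"delta_pos":[14,-40,0],"angular":[0,0,0]},{"fingers":5,"delta_pos":[14,-40,0],"angular":[0,0,0]},{"fingers":5,"delta_pos":[13,-34,0],"angular":[0,0,0]},{"fingers":5,"delta_pos":[8,-22,0],"angular":[0,0,0]},{"fingers":5,"delta_pos":[4,-10,0],"angular":[0,0,0]},{"fingers":5,"delta_pos":[0,0,0],"angular":[0,0,0]},{"fingers":5,"delta_pos":[0,0,0],"angular":[0,0,0]}]'
python3 -m pendant '[{"fingers":5,"delta_pos":[0,0,10],"angular":[0,0,0]},{"fingers":5,"delta_pos":[0,0,12],"angular":[0,0,0]},{"fingers":5,"delta_pos":[0,0,6],"angular":[0,0,0]},{"fingers":5,"delta_pos":[0,0,3],"angular":[0,0,0]},{"fingers":5,"delta_pos":[0,0,0],"angular":[0,0,0]},{"fingers":5,"delta_pos":[0,0,0],"angular":[0,0,0]},{"fingers":5,"delta_pos":[0,0,0],"angular":[0,0,0]}]'
python3 - <<'E'
from fr import *
import pickle
togo([.5248,.0148,.1143])
s,t,R=st(); L=t-.075*R[:,0]; L[2]=t[2]+.0053; print("lens",L)
out=[]
for n in("scene","side"):
    im,p=grab(n); cv2.imwrite(f"pics/f_{n}.png",im); u=proj(p,L); print(n,u, proj(p,[.596,.0385,.0396]))
    x,y=int(u[0]),int(u[1]); out.append(cv2.resize(im[y-50:y+50,x-50:x+50],(400,400),interpolation=2))
cv2.imwrite("pics/f.png",np.hstack(out))
E
```

```text
clock: 17.8
tcp_pos: [0.5241, 0.0159, 0.1444]
orientation: [-0.001, -0.16, 0.987, 0.001]
wrist_force: [-0.0, -0.7, -1.5]
finger_gap: 0.0224
clock: 18.5
tcp_pos: [0.525, 0.015, 0.1147]
orientation: [0.0, -0.16, 0.987, -0.0]
wrist_force: [0.5, 0.2, -0.7]
finger_gap: 0.0223
t 18.5 tcp [0.525  0.015  0.1147] y dir 108.4 zaxis [ 9.e-04  0.e+00 -1.e+00] gap 0.022327391553022696
tool delta mm [ 0.3 -0.2  0.4]
lens [0.59619703 0.03872533 0.11999442]
scene [295.7778773  250.82307565] [296.81904912 266.54511277]
side [331.61159717 233.1873022 ] [330.82132492 256.09293678]
```

View pics/f.png

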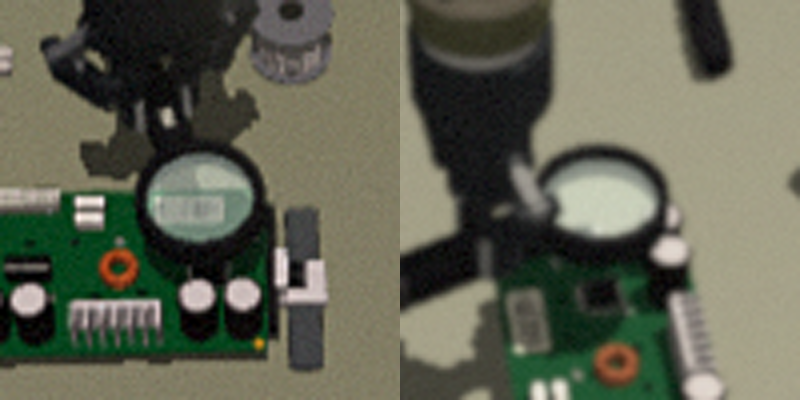

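In both views the ring centres, about (295.1,250.0) in scene and (331.2,233.9) in side, lie within 1 px of the predicted lens position. The chip is visible below. I'll triangulate for a last check, hold briefly and hand in.

```bash
python3 - <<'E'
from fr import *
A=np.zeros((3,3));b=np.zeros(3)
for n,u,v in(("scene",295.2,250.1),("side",331.3,233.9)):
    o,d=ray(env.camera_params(n),u,v); d/=np.linalg.norm(d); M=np.eye(3)-np.outer(d,d); A+=M;b+=M@o
print("lens tri",np.linalg.solve(A,b))
E
python3 -m pendant '[{"fingers":5,"delta_pos":[0,0,0],"angular":[0,0,0]},{"fingers":5,"delta_pos":[0,0,0],"angular":[0,0,0]},{"fingers":5,"delta_pos":[0,0,0],"angular":[0,0,0]},{"fingers":5,"delta_pos":[0,0,0],"angular":[0,0,0]},{"fingers":5,"delta_pos":[0,0,0],"angular":[0,0,0]}]'
```

```text
lens tri [0.59467472 0.0370701  0.12014768]
clock: 19.1
tcp_pos: [0.5247, 0.0151, 0.1143]
orientation: [0.0, -0.16, 0.987, 0.0]
wrist_force: [0.2, 0.5, -1.9]
finger_gap: 0.0222
```

Triangulated lens: (0.595, 0.037, 0.120). The target is (0.596, 0.0385, 0.1196), so I'm handing in.

```bash
python3 -c "
from workcell import env
print(env.hand_in()); s=env.get_state(); print(s['clock'],s['tcp_pos'],s['finger_gap'])"
```

```text
the job is handed in; nothing more can be done
None
the job is handed in; nothing more can be done
```

I handed the job in at about 19 s of robot time, with the magnifier still held over the chip. No verdict was reported.

- **Scanner:** I held it with its window about 100 mm from the label for over a second. By my estimate the viewing axis was within about 3 mm of the label's centre and roughly 28° off square. Wrist-camera features were within about 4 px of where they should be lengthwise, so it did not slip lengthwise or tilt. They sat about 9 px to one side, which I took as the jaws centring the handle. I then laid it back on its mat where it had been, and two pictures show it lying upright there.
- **Magnifier:** I took the large black one by its handle and held it over the chip at the board's +y place. From the two fixed cameras the lens centre is at (0.595, 0.037, 0.120) m. That is within about 2 mm sideways of the chip and about 80.5 mm above its top. The arm pose puts it at (0.596, 0.039, 0.120), which agrees.
- **Other checks:** The finger opening stayed at 22 mm throughout the carry; the handle is given as 24 mm wide. The lens is level as far as the arm pose and the pictures show; I did not measure its tilt separately. I saw no sign of contact with the board or other things, and no check failed.

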